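Unlock the sloping-lid reagent safe and open it

ROBOT

A 6-joint arm with a two-finger parallel gripper is mounted at the origin on a cart in front of the work surface, level with it; the furniture and walls round the work are solid. World frame = base frame: x ahead of the robot, y to its left, z up, the work surface at z = 0. Lengths are in m, angles in rad, forces in N, time in s.
With the tool pointing down it reaches from about 0.375 to 0.9 m from the base axis. Payload 3.1 kg.
Tool frame: the origin (TCP) lies midway between the tips of the shut fingers; the grasp point (between the pads) lies robot.grip_depth behind it (robot.grip_depth is the distance from the TCP to the grasp point, in m); z points along the fingers, y is the line along which they close (so a half turn about z gives the same grasp; the last joint's range is limited). The gripper opens to 87 mm and grips with 3 to 60 N. Pads are 19 mm wide; open, the fingers measure 117 mm over their backs; the gripper's body (75 mm by 190 mm) begins 51 mm behind the grasp point.
Start: joints at [1.137, 0.527, 1.433, -0, 1.181, -0.178], TCP at [0.157, 0.605, 0.223] pointing down, gripper open.
Joint ranges: [-3.08, 3.08], [-0.75, 2.2], [0.22, 2.44], [-1.43, 4.57], [0, 2.65], [-2.85, 2.85]. Speed limits (rad/s): [2.79, 2.79, 3.14, 3.14, 3.14, 3.14].

INTERFACE

Orientations are given as a unit quaternion [x, y, z, w].
In Python, from rig import robot gives the robot as it stands.
- The arm moves only by the tool tcp_steps, called in YAML: its name, and indented under it one key for each argument. Schema: {"type":"object","properties":{"deltas":{"type":"array","items":{"type":"number"},"minItems":4,"maxItems":80},"jaw":{"type":"number"},"force":{"type":"number"},"only":{"type":"string"},"quiet":{"type":"boolean"},"lines":{"type":"string"}},"required":["deltas"],"additionalProperties":false}. deltas is one flat list of numbers that holds 1 to 20 rows one after another, with no inner brackets; each row has 4 numbers: dx, dy, dz in m, then a turn about the tool's z in rad; each row shifts and turns the commanded pose from where the row before left it, along the tool's axes as they then stand; what a row does not reach is not made up. A row lasts 1/12 s, in which the tool goes at most 0.0417 m and 0.125 rad, less where a joint would pass 70% of its speed; a pose out of reach is approached as far as the arm can. jaw is the finger opening in m, set as the call begins (left out keeps the last). The fingers move at their own pace and stop on an object; force is the grip in N (left out, the last holds). Time passes only in rows, so rows that do not move let the fingers close. The tool returns the time, the measured TCP pose, the force, the opening and the grip force at its end. only (a regular expression) keeps the lines of the reply that match it, lines (a string "A,B") keeps lines A to B, and quiet returns only ok. Input that does not fit is refused with a message, and nothing moves.
- robot.get_obs(): the state, without advancing time (a new reading comes with each control period).
- robot.camera(name): name is "side" or "top"; returns a dict with "img" (384x512x3 uint8, red, green, blue), "fx", "fy", "cx", "cy" (pixels), "k1" (the pictures are not rectified: a ray, as slopes to the right and down, at radius r is drawn at 1 + k1 r^2 times it, then the intrinsics apply), "xyz" and "attitude" of the camera in the world. Camera axes: x right, y down, z forward; pixel columns grow to the right and rows downward; lengths in m; the calibration is good to about 2 mm. A picture is of the moment at which its call begins. There is no depth.
- robot.hand_in(): hands the job in; it is judged then, once.
The state is a dict: "time": time; "q": joint angles; "joint_velocities": joint speeds; "joint_torque": joint torques, N m; "position": TCP position; "tool_rot": TCP orientation; "ft_force": force on the tool from outside, world axes, zero at the start; "moment": the same for the moment, N m; "grip_width": finger opening in m; "grip_force": force on a finger pad.
Only numpy, scipy, OpenCV 4.12 (cv2) and the standard library are available. Lean on these libraries where they do the work, as an engineer would, in place of code of your own. Each camera call takes 0.05 s, during which the arm holds its last target. There are 200 camera calls.

TASK

Unlock the reagent safe: take the red key out of its block, push it fully home into the brass lock on the safe's sloping front and turn it clockwise to the stop, so that the steel latch tongue swings off the lid. Then lift the lid wide open by its bar handle, let go so that it stays up by itself, and leave the key fully home in the unlocked lock. Do not disturb the red-lidded cup, the white bottle or the timer that stand nearby.

Things in the scene. Friction and masses are not known exactly. Their poses are not given: they have to be found in the camera images.
- safe: Grey steel reagent safe, 180 (x) x 200 (y) mm, fixed to the worktop, low side facing the robot. Origin: centre of its underside; x to its back, y to its left, z up. Its top slopes up at 30 degrees from the front edge (45 mm high) to the back (149 mm). The lowest 48 mm of the slope is a fixed fascia with the lock left of the middle (y = +30 mm); the rest is the blue lid, level with the fascia.
- lock_mouth (a point): Centre of the face of the brass lock cylinder (36 mm across, 14 mm proud of the fascia), turning with it. z: out along its axis, square to the slope, 30 degrees from vertical; x: along the key slot, on the latch tongue's side (up the slope at lock 0). Slot 20.5 (x) x 9.5 (y) mm, deeper than the blade, with a 4 mm 45-degree lead-in. The key also fits a half turn round.
- lock (a joint): Turn of the lock cylinder, rad: 0 locked (tongue up the slope, over the lid's edge), grows clockwise as seen looking into the lock (about -z of lock_mouth), stop at 1.5; tongue clear of the lid from about 1.1. Starts at 0 to 0.25. Friction 0.08 N m: stays where it is left.
- lid (a joint): Opening of the blue lid in rad: 0 closed, stop at 1.6. Stiff hinge (0.45 N m): it stays where it is left. Held shut by the latch tongue until the lock is turned.
- lid_handle (a point): Middle of the lid's steel bar handle, fixed to the lid: a round bar 12 mm thick, 78 mm long along y, its axis 34 mm above the lid's surface; 70 mm right of the lock and 54 mm up the slope from it. x up the slope to the hinge, z out of the lid (30 degrees from vertical when closed).
- lid_hinge (a point): Point of the lid's hinge axis behind the handle, in the lid's surface, at the top of the slope: in the lid's axes 126 mm along x and 34 mm down z from the handle. The axis runs along the safe's y; the low edge of the lid turns up and back about it (positive about the safe's y).
- key: Key, 94 mm long, 70 g, upright in its block, blade down. Origin: centre of the underside of its brass collar (34 mm across, 5 mm thick) that stops on the lock's face; z towards the red bow. Blade 18 (x) x 7 (y) mm, 33 mm long, its last 7 mm tapered. Bow 36 (x) x 12 (y) x 50 mm, from z = 11 to 61 mm. Alike after a half turn about z.
- key_grip (a point): Middle of the red bow, 36 mm above the key's origin; axes as the key's.
- key_block: Aluminium key block fixed to the worktop, 70 x 84 mm foot, 56 x 56 x 42 mm overall height, with an upright slot for the blade in its top; the key's collar rests on the top at z = 42 mm. Origin: centre of the underside. It stands to the left or the right of the safe.
- cup_red: Sample cup with red lid, 62 mm across, 62 mm high, bystander; origin in the middle of its underside.
- bottle_yellow: White bottle with yellow cap, 48 mm across, 85 mm high, bystander; origin in the middle of its underside.
- timer: Light-coloured bench timer with coloured buttons, 66 x 62 x 19 mm, lying in front of the safe, bystander; origin in the middle of its underside.

How it is judged:
On the way, in this order (a step that is already met when the one before it is completed fails the run):
1. the key is fully home in the lock (distance between key and lock_mouth below 0.006 m and angle between the z axis of key and the z axis of lock_mouth, either way round below 0.12 rad), for 0.2 s.
2. the key, still home, has turned the lock to its stop (value of joint lock above 1.25 rad and distance between key and lock_mouth below 0.008 m), for 0.2 s.
At the end, for the whole second after the job is handed in: The lid stands still, open by more than 0.9 rad (about 50 degrees); the lock is turned to more than 1.25 rad of its 1.5; the key rests in it, its collar within 8 mm of the lock's face centre (all of step 2 and value of joint lid above 0.9 rad and velocity of joint lid between -0.05 and 0.05 rad/s and linear speed of key below 0.02 m/s); the robot touches nothing.
It fails at once if a bystander (cup, bottle or timer) is pushed more than 40 mm or knocked over (distance of any of cup_red, bottle_yellow, timer from where it was at the start of the episode above 0.04 m or angle between any of cup_red, bottle_yellow's own z axis and vertical above 0.7 rad).
It also fails if it takes over 69 s, if anything falls off the work surface, if the arm or the gripper's body presses on something with over 40 N, if the wrist force passes 120 N, or if a joint passes its speed limit or range.

## Working session

There is one attempt and no reset: what is moved stays moved. The work goes in short steps, Python scripts to look and compute and a tool call to move; the robot and the scene stay as the last step left them, time stands still between calls to the robot, and variables do not carry over. Pictures are saved under pics/ and viewed, at most 10 in all, crops included, and the job is handed in when it is done.

```bash
ls; mkdir -p pics; python3 - <<'E'
from rig import robot
import cv2
for n in("side","top"):
    c=robot.camera(n); cv2.imwrite(f"pics/{n}0.png",cv2.cvtColor(c["img"],cv2.COLOR_RGB2BGR))
    print({k:v for k,v in c.items() if k!="img"})
print(robot.get_obs(), robot.grip_depth)
E
```

```text
pics
rig.py
{'fx': 420.08692634036095, 'fy': 420.08692634036095, 'cx': 255.69263872559, 'cy': 190.83537355594524, 'k1': 0.03686880013813611, 'xyz': array([0.18533489, 1.25609152, 0.77108448]), 'attitude': array([-0.11808922,  0.83310374, -0.53366197,  0.08484096])}
{'fx': 360.9721215643718, 'fy': 360.9721215643718, 'cx': 252.36582428892893, 'cy': 190.80150068921836, 'k1': -0.03760715749077781, 'xyz': array([ 0.4751289 , -0.06888609,  1.11032518]), 'attitude': array([-0.69931109,  0.71213071, -0.03610826,  0.05029953])}
{'time': 0.1, 'q': array([ 1.13749060e+00,  5.28382725e-01,  1.43377371e+00, -2.45307182e-05,
        1.18138882e+00, -1.78506377e-01]), 'joint_velocities': array([ 0.00027478, -0.00127251, -0.00204816, -0.00082619,  0.00116407,
        0.00071106]), 'joint_torque': array([ 4.46950553e-04, -4.40984917e+01, -1.77149445e+01,  6.35402952e-02,
        5.33902121e-02, -5.10982215e-05]), 'position': array([0.15723363, 0.60421939, 0.22166378]), 'tool_rot': array([ 1.27050635e-01,  9.91895752e-01, -9.34391847e-04, -2.83204269e-04]), 'ft_force': array([ 0.26057442, -0.11730866, -0.2124243 ]), 'moment': array([-0.02982838,  0.04142834,  0.0060469 ]), 'grip_force': 0.0, 'grip_width': 0.08728810708568871} 0.0187
```
Camera quaternion of world attitude [x,y,z,w]. View both.

View pics/side0.png

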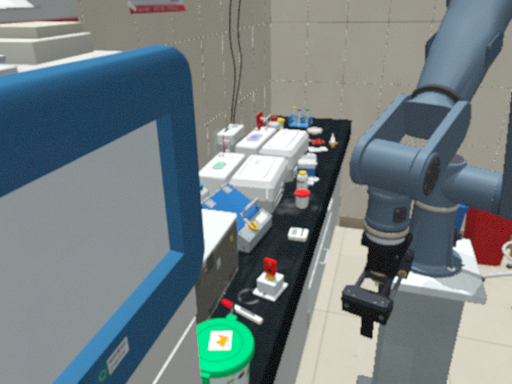

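View pics/top0.png

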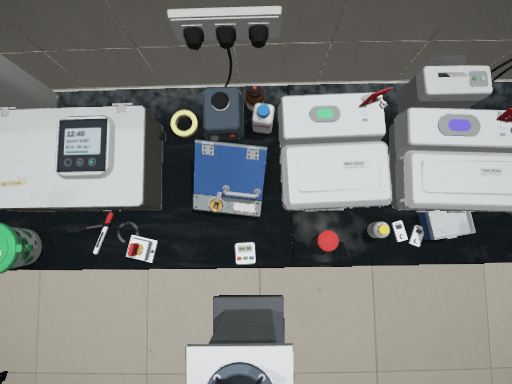

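```bash
python3 - <<'E'
import cv2
a=cv2.imread("pics/top0.png")[135:275,110:290]; cv2.imwrite("pics/topc.png",cv2.resize(a,None,fx=4.4,fy=4.28,interpolation=cv2.INTER_CUBIC) if 0 else cv2.resize(a,None,fx=4,fy=4,interpolation=cv2.INTER_CUBIC))
a=cv2.imread("pics/side0.png")[175:305,195:315]; cv2.imwrite("pics/sidec.png",cv2.resize(a,None,fx=4,fy=4,interpolation=cv2.INTER_CUBIC))
E
```

View pics/topc.png

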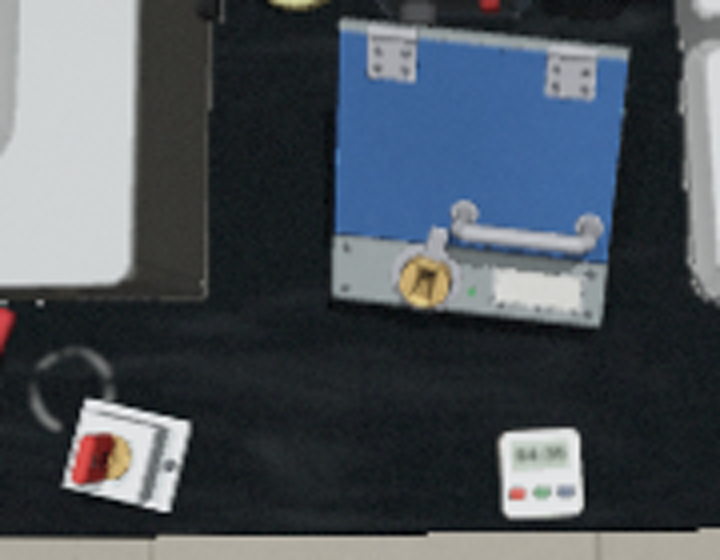

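View pics/sidec.png

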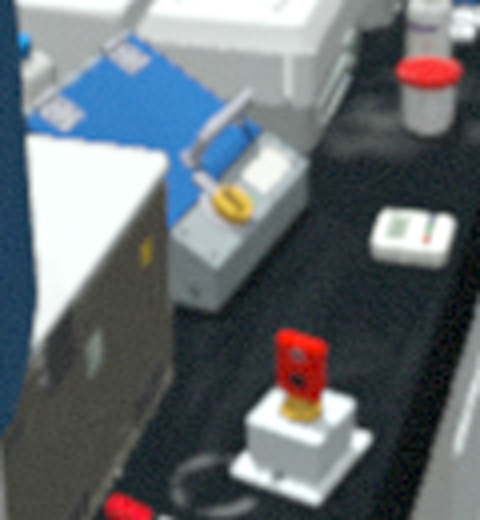

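```bash
cat > h.py <<'E'
import numpy as np, cv2
from scipy.spatial.transform import Rotation as R
from scipy.optimize import least_squares
CAM={"side":(420.087,255.693,190.835,0.036869,[0.18533489,1.25609152,0.77108448],[-0.11808922,0.83310374,-0.53366197,0.08484096]),
"top":(360.972,252.366,190.8015,-0.037607,[0.4751289,-0.06888609,1.11032518],[-0.69931109,0.71213071,-0.03610826,0.05029953])}
def proj(n,P):
    f,cx,cy,k,x,q=CAM[n]; p=R.from_quat(q).inv().apply(np.atleast_2d(P)-x); s=p[:,:2]/p[:,2:]
    s=s*(1+k*(s**2).sum(1,keepdims=True)); return s*f+[cx,cy]
def tri(ps,pt):
    r=least_squares(lambda X:np.r_[(proj("side",X)-ps).ravel(),(proj("top",X)-pt).ravel()],[.6,.2,.1]); return r.x,r.fun
cs=lambda u,v:np.array([195+(u+.5)/4-.5,175+(v+.5)/4-.5])
ct=lambda u,v:np.array([110+(u+.5)/4-.5,135+(v+.5)/4-.5])
def rz(a): return R.from_euler("z",a)
# safe local points
S30,C30=.5,np.sqrt(.75)
def slope(s,y,n): return np.array([-.09+s*C30-n*S30,y,.045+s*S30+n*C30])
E
cat > m.py <<'E'
from h import *
print("lock",tri(cs(233,202),ct(425,281)));print("handle",tri(cs(218,126),ct(524,239)))
print("keytop",tri(cs(302,337),ct(89,459)));print("collar",tri(cs(302,406),ct(118,460)))
# joint fit, safe: x,y,yaw
sl=.024
pts=[("top",slope(.208,.1,0),ct(340,20)),("top",slope(.208,-.1,0),ct(630,48)),("top",slope(0,.1,0),ct(331,298)),("top",slope(0,-.1,0),ct(600,327)),
("top",slope(sl,.03,.014),ct(425,281)),("side",slope(sl,.03,.014),cs(233,202)),("top",slope(sl+.054,-.04,.034),ct(524,239)),("side",slope(sl+.054,-.04,.034),cs(218,126)),
("side",np.array([-.09,.1,0]),cs(215,310)),("side",np.array([-.09,-.1,.045]),cs(307,160)),("side",np.array([-.09,.1,.045]),cs(210,268))]
f=lambda v:np.concatenate([(proj(n,rz(v[2]).apply(p)+[v[0],v[1],0])-q).ravel() for n,p,q in pts])
r=least_squares(f,[.65,0,0],loss="soft_l1");print("safe",r.x,np.round(r.fun.reshape(-1,2) if r.fun.size==2*len(pts) else r.fun,1))
v=r.x;W=lambda p:rz(v[2]).apply(p)+[v[0],v[1],0]
print("lock",W(slope(sl,.03,.014)),"handle",W(slope(sl+.054,-.04,.034)),"hinge",W(slope(sl+.054+.126,-.04,0)))
# block foot corners top(70x84): find
fc=[ct(88,398),ct(191,423),ct(170,513),ct(62,487)]
for c in fc:
    g=least_squares(lambda X:(proj("top",[X[0],X[1],.004])-c).ravel(),[.5,.3]).x;print(g)
# key x,y,yaw with z known: bow corners
kp=[("top",[.018,-0.006,.061]),]
E
python3 m.py
```

```text
lock (array([0.56507862, 0.057906  , 0.06730581]), array([ 0.28751453,  0.03124547, -0.06348699, -0.23759358]))
handle (array([ 0.59441618, -0.01521033,  0.09975878]), array([ 2.00210162,  0.24081003, -0.41855988, -1.54458479]))
keytop (array([0.44208539, 0.29001419, 0.10216919]), array([ 0.42510475,  0.02390076, -0.10154466, -0.40857395]))
collar (array([0.44071047, 0.28964757, 0.04324138]), array([ 0.94079062,  0.0494239 , -0.23192753, -0.93740145]))
safe [ 0.63598649  0.01853197 -0.13354448] [[-0.  -0.2]
 [-0.1  0.7]
 [ 0.3 -1.7]
 [-0.1 -1.2]
 [-0.3 -0.1]
 [ 0.4 -0.3]
 [-0.4 -1.1]
 [ 2.7 -3.2]
 [ 0.3  1.1]
 [ 0.2  0.7]
 [ 1.2  0. ]]
lock [0.56444414 0.05841278 0.06912436] handle [ 0.59156181 -0.01585919  0.11344486] hinge [ 0.71655807 -0.03265169  0.147     ]
[0.48412825 0.32636015]
[0.46394322 0.24588279]
[0.39613401 0.26123077]
[0.41664919 0.34519733]
```

```bash
cat > k.py <<'E'
from h import *
from rig import robot
t=cv2.imread("pics/top0.png"); s=cv2.imread("pics/side0.png")
def red(im,x0,x1,y0,y1):
    h=cv2.cvtColor(im,cv2.COLOR_BGR2HSV); m=(((h[...,0]<8)|(h[...,0]>172))&(h[...,1]>150)&(h[...,2]>70)).astype(np.uint8)
    o=np.zeros_like(m);o[y0:y1,x0:x1]=m[y0:y1,x0:x1];return o
M={"top":red(t,120,150,236,262),"side":red(s,255,285,250,282)}
box=np.array([[a*.018,b*.006,z] for a in(1,-1) for b in(1,-1) for z in(.011,.061)])
def sil(n,v):
    u=proj(n,rz(v[2]).apply(box)+[v[0],v[1],.042]); hull=cv2.convexHull((u*16).astype(np.float32)).reshape(-1,2)
    im=np.zeros((384*4,512*4),np.uint8); cv2.fillPoly(im,[np.round((hull/16+.5)*4*16).astype(np.int32)],255,shift=4)
    return cv2.resize(im,(512,384),interpolation=cv2.INTER_AREA)/255.
def cost(v): return sum(np.abs(sil(n,v)-M[n]).sum() for n in M)
from scipy.optimize import minimize
for a in np.arange(-.8,.81,.1):
    r=minimize(cost,[.4414,.2898,a],method="Nelder-Mead",options=dict(initial_simplex=[[.4414,.2898,a],[.446,.2898,a],[.4414,.294,a],[.4414,.2898,a+.06]]));print(round(a,2),np.round(r.x,4),round(r.fun,1))
print({n:int(M[n].sum()) for n in M})
E
python3 k.py
python3 - <<'E'
from rig import robot
from scipy.spatial.transform import Rotation as R
o=robot.get_obs();print(R.from_quat(o["tool_rot"]).as_matrix().round(4),o["position"])
E
```

```text
-0.8 [ 0.4445  0.2928 -0.4944] 109.8
-0.7 [ 0.4435  0.2914 -0.6386] 118.0
-0.6 [ 0.4446  0.2922 -0.5549] 112.7
-0.5 [ 0.4442  0.2917 -0.4769] 109.0
-0.4 [ 0.4437  0.2915 -0.3692] 107.2
-0.3 [ 0.4433  0.2916 -0.2694] 111.5
-0.2 [ 0.4442  0.2919 -0.1863] 113.7
-0.1 [ 0.4437  0.2917 -0.0824] 119.0
-0.0 [ 0.4442  0.2922 -0.0409] 118.8
0.1 [0.444  0.2935 0.0549] 121.9
0.2 [0.4435 0.2934 0.1411] 123.0
0.3 [0.4427 0.2947 0.2542] 128.4
0.4 [0.4434 0.2928 0.3405] 137.6
0.5 [0.4428 0.2938 0.4631] 147.4
0.6 [0.4444 0.2916 0.5246] 151.8
0.7 [0.4439 0.2924 0.6557] 157.6
0.8 [0.4437 0.293  0.7633] 159.5
{'top': 79, 'side': 183}
[[-9.677e-01  2.520e-01 -8.000e-04]
 [ 2.520e-01  9.677e-01 -1.800e-03]
 [ 3.000e-04 -1.900e-03 -1.000e+00]] [0.15723363 0.60421939 0.22166378]
```

tcp_steps:
  deltas: [-0.0254,-0.0165,0,0,-0.0254,-0.0165,0,0,-0.0254,-0.0165,0,0,-0.0254,-0.0165,0,0,-0.0254,-0.0165,0,0,-0.0254,-0.0165,0,0,-0.0254,-0.0165,0,0,-0.0254,-0.0165,0,0,-0.0254,-0.0165,0,0,-0.0254,-0.0165,0,0,-0.0254,-0.0165,0,0,-0.0254,-0.0165,0,0,-0.0254,-0.0165,0,0,-0.0254,-0.0165,0,0,0,0,0,0]
  jaw: 0.06

```text
time: 1.35
position: [0.4474, 0.2883, 0.2224]
tool_rot: [0.129, 0.992, -0.001, 0.001]
ft_force: [-0.2, -0.3, -0.2]
grip_width: 0.0598
grip_force: 0.0
```

```bash
python3 - <<'E'
from h import *
# lock angle from tongue in top crop: candidate tongue end points
v=[.63599,.01853,-.13354];W=lambda p:rz(v[2]).apply(p)+[v[0],v[1],0]
for a in(0,.1,.2,.3,.4):
    l=.024
    for L in(.02,.028,.034): p=W(slope(l+L*np.cos(a),.03-L*np.sin(a),.004)); u=proj("top",p)[0]; w=proj("side",p)[0]; print(a,L,((u-[110,135])*4).round(),((w-[195,175])*4).round())
E
```

```text
0 0.02 [426. 249.] [209. 193.]
0 0.028 [427. 239.] [202. 187.]
0 0.034 [427. 231.] [197. 183.]
0.1 0.02 [429. 249.] [211. 192.]
0.1 0.028 [430. 239.] [204. 186.]
0.1 0.034 [432. 232.] [198. 181.]
0.2 0.02 [431. 250.] [212. 191.]
0.2 0.028 [434. 240.] [205. 185.]
0.2 0.034 [436. 233.] [201. 180.]
0.3 0.02 [434. 251.] [213. 190.]
0.3 0.028 [438. 241.] [207. 184.]
0.3 0.034 [441. 235.] [203. 179.]
0.4 0.02 [436. 252.] [215. 190.]
0.4 0.028 [441. 243.] [210. 183.]
0.4 0.034 [445. 236.] [206. 178.]
```

tcp_steps:
  deltas: [0.005,0.0015,0.02,0,0,0,0.024,0,0,0,0.024,0,0,0,0.024,0,0,0,0.024,0,0,0,0.024,0,0,0,0.022,0,0,0,0,0,0,0,0,0]
  jaw: 0.06

```text
time: 2.1
position: [0.4377, 0.2942, 0.0596]
tool_rot: [0.127, 0.992, -0.001, -0.002]
ft_force: [0.9, -1.1, 0.8]
grip_width: 0.0597
grip_force: 0.0
```

tcp_steps:
  deltas: [0,0,0,0,0,0,0,0,0,0,0,0,0,0,0,0,0,0,0,0,0,0,0,0]
  jaw: 0.0
  force: 8

```text
time: 2.6
position: [0.4392, 0.2945, 0.0611]
tool_rot: [0.127, 0.992, 0.0, 0.0]
ft_force: [-0.4, -0.3, 0.0]
grip_width: 0.0278
grip_force: 0.0
```

```bash
python3 - <<'E'
from rig import robot
import cv2
a=robot.camera("side")["img"][225:325,200:340]; b=robot.camera("top")["img"][200:300,80:220]
import numpy as np
cv2.imwrite("pics/g1.png",cv2.cvtColor(cv2.resize(np.vstack([a,b]),None,fx=3,fy=3,interpolation=cv2.INTER_CUBIC),cv2.COLOR_RGB2BGR))
E
```

```text
(no output)
```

View pics/g1.png

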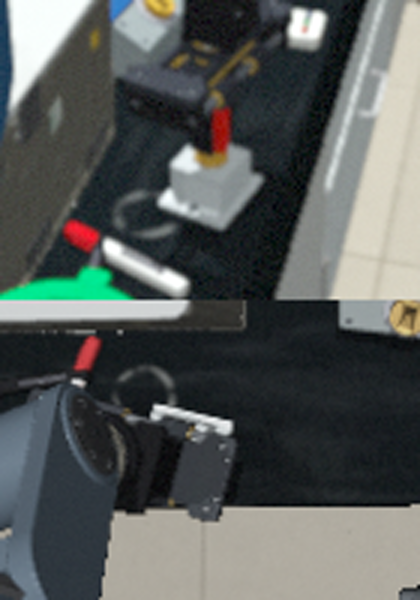

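tcp_steps:
  deltas: [0,0,0,0,0,0,0,0,0,0,0,0,0,0,0,0,0,0,0,0]
  jaw: 0.0
  force: 8

```text
time: 3.12
position: [0.439, 0.2944, 0.0606]
tool_rot: [0.127, 0.992, 0.0, 0.0]
ft_force: [-0.9, 0.1, 1.7]
grip_width: 0.0117
grip_force: 8.0
```

```bash
python3 - <<'E'
from rig import robot
o=robot.get_obs();print(o["moment"],o["grip_force"])
E
```

```text
[ 0.03854854 -0.00970796 -0.00865863] 7.999993806006387
```

tcp_steps:
  deltas: [0,0,-0.007,0,0,0,-0.007,0,0,0,-0.007,0,0,0,-0.006,0,0,0,0,0,0,0,0,0]
  jaw: 0.0
  force: 8

```text
time: 3.62
position: [0.4391, 0.2943, 0.0882]
tool_rot: [0.127, 0.992, 0.0, 0.0]
ft_force: [-0.8, -0.5, -0.8]
grip_width: 0.012
grip_force: 8.0
```

tcp_steps:
  deltas: [0.006,0,0,0,0.006,0,0.001,0,0.006,0,0.001,0,0.006,0,0.002,0,0.006,0,0.002,0,0.006,0,0.003,0,0.003,0,0.001,0,0,0,0,0,0,0,0,0]

```text
time: 4.37
position: [0.3998, 0.304, 0.077]
tool_rot: [0.127, 0.992, -0.001, -0.001]
ft_force: [0.4, 0.8, 0.8]
grip_width: 0.0121
grip_force: 8.0
```

```bash
python3 - <<'E'
from rig import robot
import cv2
a=robot.camera("side")["img"][225:325,200:340]
cv2.imwrite("pics/g2.png",cv2.cvtColor(cv2.resize(a,None,fx=5,fy=5,interpolation=cv2.INTER_CUBIC),cv2.COLOR_RGB2BGR))
E
```

```text
(no output)
```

View pics/g2.png

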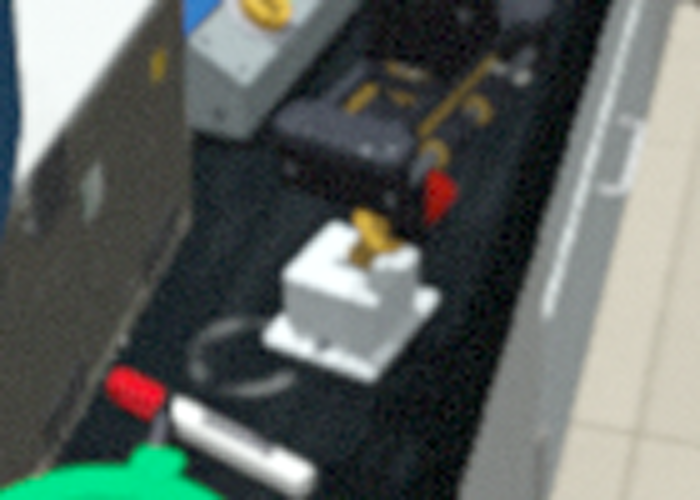

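tcp_steps:
  deltas: [0.004,0,-0.006,0,0.004,0,-0.007,0,0,0,-0.02,0,0,0,-0.025,0,0,0,-0.025,0,0,0,-0.025,0,0,0,-0.025,0,0,0,0,0,0,0,0,0]
  jaw: 0.0
  force: 15

```text
time: 5.17
position: [0.3936, 0.3064, 0.2122]
tool_rot: [0.127, 0.992, 0.001, 0.001]
ft_force: [-0.1, -0.9, -1.4]
grip_width: 0.012
grip_force: 15.0
```

```bash
python3 - <<'E'
from rig import robot
import cv2
a=robot.camera("side")["img"][175:275,220:360]
cv2.imwrite("pics/g3.png",cv2.cvtColor(cv2.resize(a,None,fx=5,fy=5,interpolation=cv2.INTER_CUBIC),cv2.COLOR_RGB2BGR))
E
```

```text
(no output)
```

View pics/g3.png

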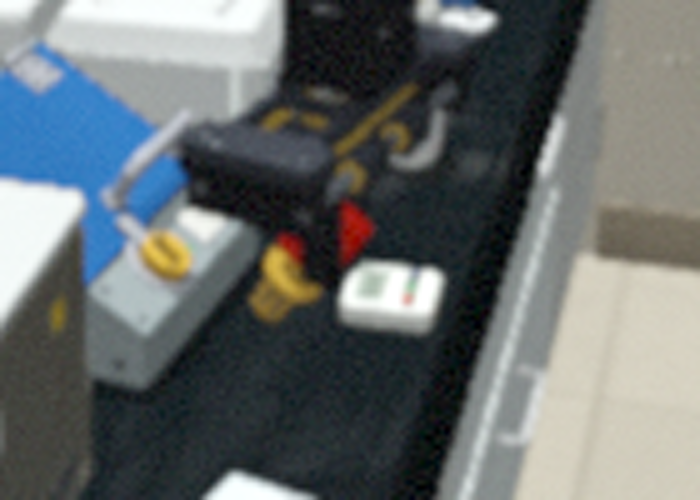

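```bash
cat > f.py <<'E'
from h import *
G=np.array([.3936,.3064,.2122+.0187]); a=-.255; xt=np.array([-np.cos(a),-np.sin(a),0]);yk=np.array([-np.sin(a),np.cos(a),0]);up=np.array([0,0,1.])
def P(v,l):
    f,gx,gz=v; kz=np.sin(f)*xt+np.cos(f)*up; kx=-np.cos(f)*xt+np.sin(f)*up
    l=np.array(l)-[gx,0,.036+gz]; return G+l[0]*kx+l[1]*yk+l[2]*kz
cc=lambda u,v:np.array([220+(u+.5)/5-.5,175+(v+.5)/5-.5])
pts=[([0,0,-.033],cc(267,311)),([0,0,.0025],cc(292,275)),([.017,0,.0025],cc(264,252)),([-.017,0,.0025],cc(321,293)),([-.018,0,.061],cc(375,230))]
fun=lambda v:np.concatenate([(proj("side",P(v,l))[0]-q) for l,q in pts])
r=least_squares(fun,[.5,0,0],x_scale=[.1,.01,.01]);print(r.x,np.degrees(r.x[0]),r.fun.reshape(-1,2).round(1))
print([(5*(proj("side",P([.5236,0,0],l))[0]-[220,175])).round() for l,_ in pts])
E
python3 f.py
```

```text
[ 5.60045884e-01 -8.42032662e-03 -4.71975436e-04] 32.08826548970394 [[-0.7  0.3]
 [ 0.4 -0.3]
 [ 1.3  0. ]
 [-0.7  0.3]
 [-0.3 -0.3]]
[array([276., 325.]), array([305., 284.]), array([281., 263.]), array([329., 305.]), array([382., 236.])]
```

```bash
cat > ins.py <<'E'
from h import *
from rig import robot
o=robot.get_obs(); T=o["position"]; M=R.from_quat(o["tool_rot"]).as_matrix(); xt=M[:,0]; up=-M[:,2]
L=np.array([.5645,.0584,.0691]); n=rz(-.1335).apply([-.5,0,.866]); f=.55; gx=-.007
kz=np.sin(f)*xt+np.cos(f)*up; kx=-np.cos(f)*xt+np.sin(f)*up
print("T",T.round(4),"yaw",np.arctan2(-xt[1],-xt[0]))
for d in(.05,.012,.004,0,-.01,-.033):
    tip=L+n*d; G=tip+kz*.069+gx*kx; t=G-up*.0187; print(d,t.round(4),"tool delta",(M.T@(t-T)).round(4))
E
python3 ins.py
```

```text
T [0.3927 0.306  0.2108] yaw -0.2548410863627481
0.05 [0.499  0.0723 0.1489] tool delta [-0.1618 -0.1993  0.062 ]
0.012 [0.5179 0.0698 0.116 ] tool delta [-0.1807 -0.197   0.0949]
0.004 [0.5218 0.0693 0.109 ] tool delta [-0.1847 -0.1965  0.1018]
0 [0.5238 0.069  0.1056] tool delta [-0.1866 -0.1962  0.1053]
-0.01 [0.5288 0.0683 0.0969] tool delta [-0.1916 -0.1956  0.1139]
-0.033 [0.5402 0.0668 0.077 ] tool delta [-0.203  -0.1943  0.1338]
```

tcp_steps:
  deltas: [-0.0162,-0.02,0,0,-0.0162,-0.02,0,0,-0.0162,-0.02,0,0,-0.0162,-0.02,0,0,-0.0162,-0.02,0,0,-0.0162,-0.02,0,0,-0.0162,-0.02,0,0,-0.0162,-0.02,0,0,-0.0162,-0.02,0,0,-0.0162,-0.02,0,0,0,0,0.02,0,0,0,0.021,0,0,0,0.021,0,-0.0094,0.001,0.0165,0,-0.0095,0.001,0.0165,0,0,0,0,0,0,0,0,0]

```text
time: 6.63
position: [0.5167, 0.0691, 0.1137]
tool_rot: [0.127, 0.992, -0.0, -0.003]
ft_force: [0.6, -0.4, -0.7]
grip_width: 0.0118
grip_force: 15.0
```

```bash
python3 ins.py
python3 - <<'E'
from rig import robot
import cv2,numpy as np
a=robot.camera("side")["img"][170:260,220:340]; b=robot.camera("top")["img"][150:240,160:280]
cv2.imwrite("pics/g4.png",cv2.cvtColor(cv2.resize(np.hstack([a,b]),None,fx=3.3,fy=5,interpolation=cv2.INTER_CUBIC),cv2.COLOR_RGB2BGR))
cv2.imwrite("pics/g4.png",cv2.cvtColor(cv2.resize(a,None,fx=6,fy=6,interpolation=cv2.INTER_CUBIC),cv2.COLOR_RGB2BGR))
E
```

```text
T [0.5167 0.0691 0.1137] yaw -0.2550834766912767
0.05 [0.4993 0.0723 0.1491] tool delta [ 0.0179 -0.0013 -0.0353]
0.012 [0.5181 0.0698 0.1162] tool delta [-0.0011  0.001  -0.0025]
0.004 [0.5221 0.0693 0.1093] tool delta [-0.0051  0.0015  0.0044]
0 [0.524  0.069  0.1058] tool delta [-0.0071  0.0018  0.0078]
-0.01 [0.529  0.0683 0.0971] tool delta [-0.0121  0.0024  0.0165]
-0.033 [0.5404 0.0668 0.0772] tool delta [-0.0237  0.0038  0.0363]
```

View pics/g4.png

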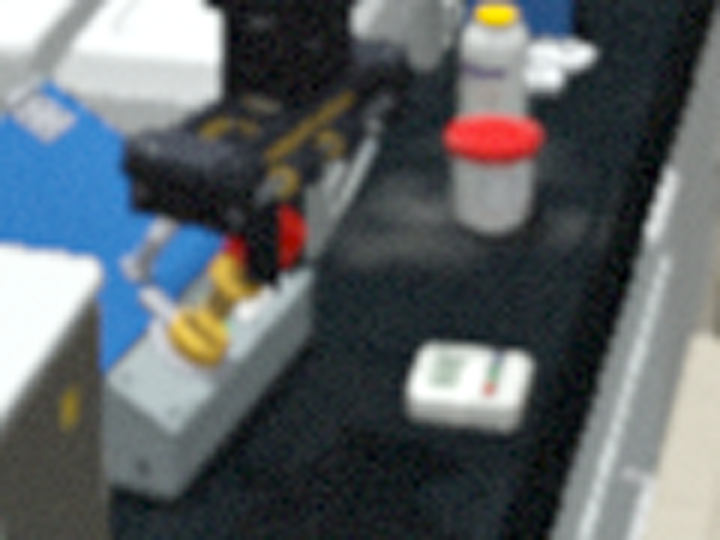

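```bash
python3 - <<'E'
from h import *
L=np.array([.5645,.0584,.0691]); n=rz(-.1335).apply([-.5,0,.866])
for d in(0,.012,.0445): print(d,(6*(proj("side",L+n*d)[0]-[220,170])).round())
E
```

```text
0 [200. 329.]
0.012 [209. 315.]
0.0445 [235. 276.]
```

tcp_steps:
  deltas: [-0.003,0.0006,0.004,0,-0.003,0.0006,0.004,0,-0.003,0.0006,0.004,0,-0.003,0.0006,0.0045,0,0,0,0,0,0,0,0,0]

```text
time: 7.23
position: [0.5287, 0.0684, 0.0981]
tool_rot: [0.127, 0.992, -0.0, -0.003]
ft_force: [-3.1, -0.7, -2.5]
grip_width: 0.0118
grip_force: 15.0
```

```bash
python3 ins.py
```

```text
T [0.5287 0.0684 0.0981] yaw -0.25478337338828816
0.05 [0.4992 0.0723 0.1491] tool delta [ 0.0297 -0.0037 -0.0509]
0.012 [0.5181 0.0698 0.1162] tool delta [ 0.0107 -0.0013 -0.0181]
0.004 [0.522  0.0693 0.1092] tool delta [ 0.0067 -0.0008 -0.0112]
0 [0.524  0.069  0.1058] tool delta [ 0.0047 -0.0006 -0.0077]
-0.01 [0.529  0.0683 0.0971] tool delta [-0.0003  0.      0.0009]
-0.033 [0.5404 0.0668 0.0772] tool delta [-0.0118  0.0014  0.0208]
```

tcp_steps:
  deltas: [-0.003,0.0004,0.005,0,-0.003,0.0004,0.005,0,-0.003,0.0003,0.005,0,0,0,0,0]

```text
time: 7.57
position: [0.5361, 0.0666, 0.0824]
tool_rot: [0.127, 0.992, -0.001, -0.004]
ft_force: [-4.2, -3.1, -3.6]
grip_width: 0.012
grip_force: 15.0
```

tcp_steps:
  deltas: [-0.0028,0.0003,0.0045,0,-0.001,0,0.002,0,0,0,0,0,0,0,0,0]

```text
time: 7.9
position: [0.5391, 0.0658, 0.077]
tool_rot: [0.127, 0.992, -0.001, -0.005]
ft_force: [-7.5, -2.6, 2.9]
grip_width: 0.0121
grip_force: 15.0
```

```bash
python3 ins.py|tail -1
python3 - <<'E'
from rig import robot
import cv2,numpy as np
a=robot.camera("side")["img"][170:260,220:340]
cv2.imwrite("pics/g5.png",cv2.cvtColor(cv2.resize(a,None,fx=6,fy=6,interpolation=cv2.INTER_CUBIC),cv2.COLOR_RGB2BGR))
E
```

```text
-0.033 [0.5405 0.0668 0.0774] tool delta [-0.0011  0.0013 -0.0004]
```

View pics/g5.png

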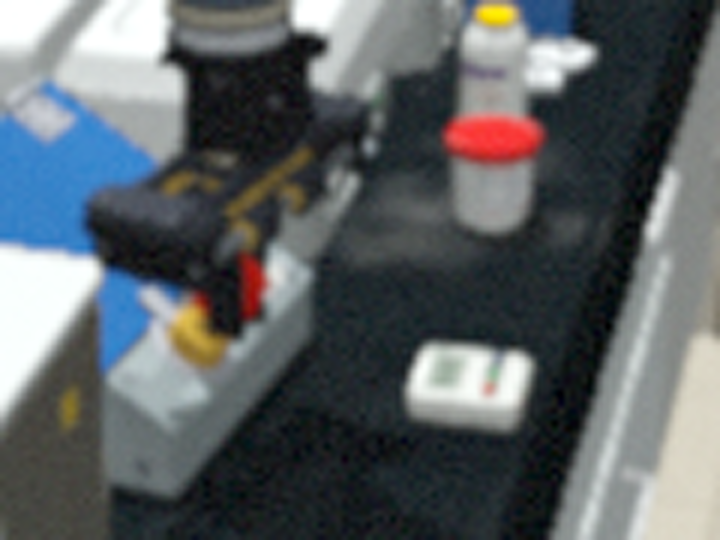

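tcp_steps:
  deltas: [-0.0015,0,0.0025,0,0,0,0,0,0,0,0,0]

```text
time: 8.2
position: [0.5406, 0.0654, 0.0755]
tool_rot: [0.127, 0.992, -0.001, -0.004]
ft_force: [-10.3, -3.9, 9.9]
grip_width: 0.0119
grip_force: 15.0
```

tcp_steps:
  deltas: [-0.0015,0,0.0025,0,0,0,0,0,0,0,0,0]

```text
time: 8.45
position: [0.5424, 0.0649, 0.0736]
tool_rot: [0.127, 0.992, -0.001, -0.004]
ft_force: [-11.1, -2.9, 12.7]
grip_width: 0.0121
grip_force: 15.0
```

tcp_steps:
  deltas: [0,0,0,0,0,0,0,0,0,0,-0.01,0,-0.001,-0.0005,-0.011,0,-0.0007,-0.0005,-0.011,0,0,0,0,0]
  jaw: 0.03

```text
time: 8.95
position: [0.5516, 0.0641, 0.1073]
tool_rot: [0.127, 0.992, 0.0, 0.004]
ft_force: [0.4, -0.3, -0.1]
grip_width: 0.0296
grip_force: 0.0
```

tcp_steps:
  deltas: [0,0,0,0,0,0,0,0,0,0,0,0,0,0,0,0]
  jaw: 0.0
  force: 12

```text
time: 9.28
position: [0.5477, 0.064, 0.1041]
tool_rot: [0.127, 0.992, -0.0, -0.0]
ft_force: [-0.2, -3.8, 1.4]
grip_width: 0.0122
grip_force: 12.0
```

tcp_steps:
  deltas: [0,0,0,0.1,0,0,0,0.1,0,0,0,0.1,0,0,0,0.1,0,0,0,0]

```text
time: 9.7
position: [0.5486, 0.0644, 0.1047]
tool_rot: [0.322, 0.947, 0.0, 0.001]
ft_force: [1.1, 0.4, 2.8]
grip_width: 0.0138
grip_force: 12.9
```

```bash
python3 - <<'E'
from rig import robot
o=robot.get_obs();print(o["moment"],o["q"])
E
```

```text
[ 0.2689459  -0.27169641  0.3052982 ] [-8.55833175e-02  5.98005498e-01  1.72067880e+00  2.81339614e-04
  8.21297593e-01 -1.00090373e+00]
```

tcp_steps:
  deltas: [0.001,-0.001,0,0.1,0.001,-0.001,0,0.1,0,-0.001,0,0.1,0,0,0,0.1,0,0,0,0]

```text
time: 10.12
position: [0.5464, 0.0628, 0.1054]
tool_rot: [0.503, 0.864, 0.001, 0.002]
ft_force: [1.4, -1.9, 4.8]
grip_width: 0.0179
grip_force: 12.9
```

tcp_steps:
  deltas: [0,0,0,0.1,0,0,0,0.1,0,0,0,0.1,0,0,0,0]

```text
time: 10.45
position: [0.5454, 0.0622, 0.1054]
tool_rot: [0.626, 0.78, -0.0, 0.002]
ft_force: [-0.9, -3.3, 6.4]
grip_width: 0.0197
grip_force: 12.9
```

```bash
python3 - <<'E'
from rig import robot
import cv2,numpy as np
a=robot.camera("side")["img"][170:260,220:340]
cv2.imwrite("pics/g6.png",cv2.cvtColor(cv2.resize(a,None,fx=6,fy=6,interpolation=cv2.INTER_CUBIC),cv2.COLOR_RGB2BGR))
E
```

View pics/g6.png

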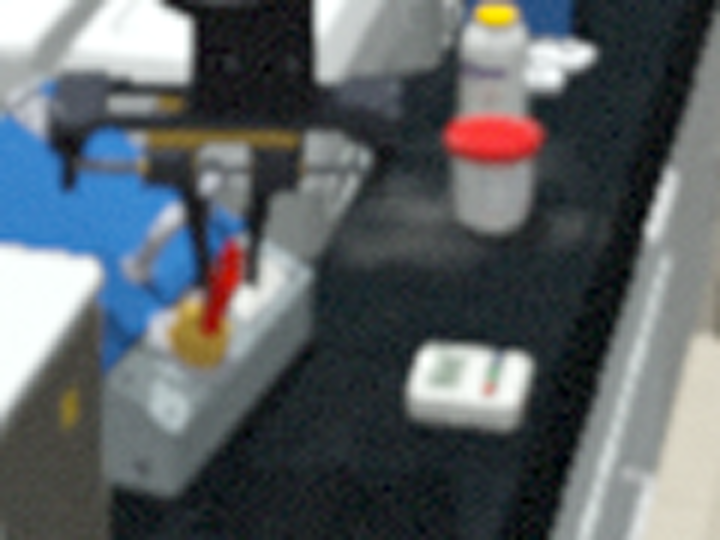

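tcp_steps:
  deltas: [0,0,0,0.1,0,0,0,0.1,0,0,0,0.1,0,0,0,0]
  force: 20

```text
time: 10.83
position: [0.5452, 0.0618, 0.1057]
tool_rot: [0.736, 0.677, -0.0, 0.002]
ft_force: [-2.2, -5.5, 8.3]
grip_width: 0.0195
grip_force: 20.7
```

tcp_steps:
  deltas: [0,0,0,0.1,0,0,0,0.1,0,0,0,0,0,0,0,0]

```text
time: 11.17
position: [0.5443, 0.062, 0.1055]
tool_rot: [0.798, 0.602, -0.001, 0.001]
ft_force: [-3.0, -4.3, 9.6]
grip_width: 0.0208
grip_force: 21.3
```

```bash
python3 - <<'E'
from rig import robot
from scipy.spatial.transform import Rotation as R
o=robot.get_obs();M=R.from_quat(o["tool_rot"]).as_matrix();import numpy as np
print(o["moment"],np.arctan2(-M[1,0],-M[0,0]))
E
```

```text
[-0.74487488  0.09055744  0.44728544] -1.8491175983867871
```

tcp_steps:
  deltas: [0,0,0,0,0,0,0,0,0,0,0,0,0,0,0,0,0,0,-0.02,0,0,0,-0.03,0,0,0,-0.03,0,0,0,-0.03,0,0,0,-0.03,0,0.03,0,0,0,0.03,0,0,0,0,0,0,0]
  jaw: 0.05

```text
time: 12.17
position: [0.5626, 0.1251, 0.2452]
tool_rot: [0.799, 0.601, 0.002, -0.0]
ft_force: [0.9, -0.8, 0.0]
grip_width: 0.0494
grip_force: 0.0
```

```bash
cat > v.py <<'E'
from h import *
from rig import robot
from scipy.optimize import minimize
v=[.636,.0185,-.1335]; sR=rz(v[2]); 
box=np.array([[a*.018,b*.006,z] for a in(1,-1) for b in(1,-1) for z in(.011,.061)])
n=np.array([-.5,0,.8660]);u=np.array([.866,0,.5]);y=np.array([0,1.,0])
def pts(p):
    th,d,ey,es=p; kx=np.cos(th)*u-np.sin(th)*y; ky=np.sin(th)*u+np.cos(th)*y
    o=slope(.024+es,.03+ey,.014+d); return sR.apply(o+box@np.array([kx,ky,n]))+[v[0],v[1],0]
M={}
for c in("side",):
    im=robot.camera(c)["img"];cv2.imwrite("pics/v.png",im[...,::-1]);h=cv2.cvtColor(im,cv2.COLOR_RGB2HSV);m=(((h[...,0]<6)|(h[...,0]>172))&(h[...,1]>140)&(h[...,2]>60)).astype(float)
    w=proj(c,sR.apply(slope(.024,.03,.045))+[v[0],v[1],0])[0]; k=np.zeros_like(m); a,b=w.astype(int); k[b-16:b+16,a-16:a+16]=1; M[c]=m*k; print(c,w,M[c].sum(),np.argwhere(M[c]).mean(0)[::-1])
def cost(p):
    e=0
    for c in M:
        hull=cv2.convexHull(proj(c,pts(p)).astype(np.float32)).reshape(-1,2); s=np.zeros((1536,2048),np.uint8)
        cv2.fillPoly(s,[np.round((hull+.5)*64).astype(np.int32)],255,shift=4); e+=np.abs(cv2.resize(s,(512,384),interpolation=cv2.INTER_AREA)/255.-M[c]).sum()
    return e
for d in(0,.004,.008,.012):
  print(d,[(t,round(cost([t,d,0,0]),1)) for t in(0,.9,1.1,1.25,1.35,1.5,1.6)])
best=min((minimize(cost,[t,.003,0,0],method="Nelder-Mead",options=dict(initial_simplex=[[t,.003,0,0],[t+.2,.003,0,0],[t,.008,0,0],[t,.003,.003,0],[t,.003,0,.003]])) for t in(1,1.3,1.5)),key=lambda r:r.fun);print(best.x,best.fun)
E
python3 v.py
```

```text
side [257.32196162 218.67839851] 36.0 [256.80555556 215.69444444]
0 [(0, np.float64(123.6)), (0.9, np.float64(99.1)), (1.1, np.float64(85.1)), (1.25, np.float64(81.9)), (1.35, np.float64(79.2)), (1.5, np.float64(78.9)), (1.6, np.float64(80.9))]
0.004 [(0, np.float64(126.6)), (0.9, np.float64(99.4)), (1.1, np.float64(86.3)), (1.25, np.float64(82.8)), (1.35, np.float64(80.6)), (1.5, np.float64(77.5)), (1.6, np.float64(79.4))]
0.008 [(0, np.float64(128.8)), (0.9, np.float64(104.4)), (1.1, np.float64(90.0)), (1.25, np.float64(84.5)), (1.35, np.float64(82.3)), (1.5, np.float64(77.6)), (1.6, np.float64(78.9))]
0.012 [(0, np.float64(131.2)), (0.9, np.float64(107.4)), (1.1, np.float64(94.7)), (1.25, np.float64(90.3)), (1.35, np.float64(84.4)), (1.5, np.float64(76.9)), (1.6, np.float64(76.5))]
[ 1.45762608 -0.0109194  -0.00294282  0.00851403] 34.63921568627451
```

```bash
cat > t.py <<'E'
import sys,numpy as np
from rig import robot
from scipy.spatial.transform import Rotation as R
o=robot.get_obs();M=R.from_quat(o["tool_rot"]).as_matrix();t=np.array([float(a) for a in sys.argv[1:4]])
print("pos",o["position"].round(4),"yaw",np.arctan2(-M[1,0],-M[0,0]).round(4),"delta",(M.T@(t-o["position"])).round(4),"f",o["ft_force"].round(1))
E
```

tcp_steps:
  deltas: [0,0,0,-0.075,0,0,0,-0.075,0,0,0,0,0,0,0,0]

```text
time: 12.55
position: [0.5606, 0.1205, 0.2439]
tool_rot: [0.754, 0.657, -0.001, -0.0]
ft_force: [-0.4, 0.3, 0.3]
grip_width: 0.0503
grip_force: 0.0
```

```bash
python3 t.py .592 -.016 .22
```

```text
pos [0.5606 0.1205 0.2439] yaw -1.7068 delta [-0.1309  0.0497  0.0239] f [-0.4  0.3  0.3]
```

tcp_steps:
  deltas: [-0.022,0.0083,0,0,-0.022,0.0083,0,0,-0.022,0.0083,0,0,-0.022,0.0083,0,0,-0.022,0.0083,0,0,-0.021,0.0083,0,0,0,0,0,0,0,0,0,0]
  jaw: 0.05

```text
time: 13.22
position: [0.5928, -0.0168, 0.2441]
tool_rot: [0.754, 0.657, -0.0, -0.0]
ft_force: [0.1, -0.1, -0.1]
grip_width: 0.0496
grip_force: 0.0
```

```bash
python3 t.py .592 -.016 .22; python3 v.py
```

```text
pos [ 0.5928 -0.0168  0.2441] yaw -1.7088 delta [ 0.0007 -0.0009  0.0241] f [ 0.1 -0.1 -0.1]
side [257.32196162 218.67839851] 37.0 [256.54054054 216.48648649]
0 [(0, np.float64(123.8)), (0.9, np.float64(99.3)), (1.1, np.float64(82.6)), (1.25, np.float64(77.6)), (1.35, np.float64(74.7)), (1.5, np.float64(73.9)), (1.6, np.float64(75.9))]
0.004 [(0, np.float64(129.5)), (0.9, np.float64(101.1)), (1.1, np.float64(84.8)), (1.25, np.float64(79.4)), (1.35, np.float64(76.4)), (1.5, np.float64(72.5)), (1.6, np.float64(74.4))]
0.008 [(0, np.float64(131.8)), (0.9, np.float64(107.3)), (1.1, np.float64(89.4)), (1.25, np.float64(81.8)), (1.35, np.float64(78.6)), (1.5, np.float64(73.2)), (1.6, np.float64(74.5))]
0.012 [(0, np.float64(134.4)), (0.9, np.float64(110.0)), (1.1, np.float64(95.3)), (1.25, np.float64(88.8)), (1.35, np.float64(82.4)), (1.5, np.float64(75.6)), (1.6, np.float64(74.7))]
[ 1.46038034 -0.01136329 -0.00289099  0.00737542] 34.69803921568628
```

```bash
python3 - <<'E'
import cv2,numpy as np
im=cv2.imread("pics/v.png").astype(int);b,g,r=im[...,0],im[...,1],im[...,2]
for y in range(202,238):
    print(y,"".join("R" if (r[y,x]>1.8*g[y,x] and r[y,x]>60) else "Y" if (r[y,x]>1.3*b[y,x] and g[y,x]>1.2*b[y,x] and r[y,x]>70) else "B" if b[y,x]>1.5*r[y,x] and b[y,x]>60 else "#" if r[y,x]<50 else "." for x in range(236,280)))
import sys; sys.argv
from h import *
v=[.636,.0185,-.1335]
for nm,p in(("L",slope(.024,.03,.014)),("collartop",slope(.024,.03,.019)),("bowbot",slope(.024,.03,.025)),("bowtop",slope(.024,.03,.075)),("tongue1.5",slope(.024,.002,.004)),("tongue.25",slope(.051,.023,.004))): print(nm,proj("side",rz(v[2]).apply(p)+[v[0],v[1],0])[0].round(1))
E
```

```text
202 BBBBBBBBBBBBBBB.............................
203 BBBBBBBBBBBBBB..............................
204 BBBBBBBBBBBBB...............................
205 BBBBBBBBBBBB........BB......................
206 BBBBBBBBBBB....BBBBBBBBB....................
207 BBBBBBBBBB....BBBBBBBBBBB..................#
208 BBBBBBBBB....BBBBBBBBBBB....................
209 BBBBBBBBB...BBBBBBBBBBB.....................
210 BBBBBBBB...BBBBBBBBBBB.RR...................
211 BBBBBBB....BBBBBBBBBB.RRR..............##...
212 BBBBBB....BBBBBBBBBB.RRRR.............###...
213 .BBBB.....BBBBBBBBB..RRRR............####...
214 .BBBB.....BBBBBBBBB.RRRR.............######.
215 ..BBB....BBBBBBBBB..RRR..............#######
216 ..BBB....BBBBBBBB...RRR..............#######
217 .BBBBBBBBBBBBBBB...RRR..............########
218 .BBBBBBBBBBBBBB....RRR...............#######
219 BBBBBBBBBBBBBB....RRR...............########
220 .BBBBBBBBBBBB..YYYRRR...............########
221 .BBBBBBBBBBB.YYYYRRRR...............########
222 .BBBBBBBBB...YYYYRRRY...............########
223 .BBBBBBBB....YYYRRRRYY..............########
224 .BBBBBBBB...YYYYYRRYYY..............########
225 .BBBBBBB....YYYYYYYYYY..............########
226 .BBBBBB.....YYYYYYYYYY..............########
227 BBBBBB......YYYYYYYYYY.............#########
228 BBBBB........YYYYYYYYY............##########
229 BBBB..........YYYYYYY............###########
230 BBB............YYYYYY...........############
231 BB.............................#############
232 ..............................##############
233 .............................###############
234 .............................###############
235 ............................################
236 ...........................#################
237 ..........................##################
L [253.3 224.8]
collartop [253.9 223.8]
bowbot [254.7 222.6]
bowtop [261.3 212.6]
tongue1.5 [255.4 223.1]
tongue.25 [246.6 221.1]
```

tcp_steps:
  deltas: [0,0,0.02,0,0,0,0.025,0,0,0,0.025,0,0,0,0.025,0,0,0,0.02,0,0,0,0.015,0,0,0,0.010,0,0,0,0.004,0,0,0,0,0,0,0,0,0]
  jaw: 0.03

```text
time: 14.1
position: [0.5934, -0.0151, 0.1012]
tool_rot: [0.753, 0.658, 0.0, 0.0]
ft_force: [0.3, 0.2, 0.3]
grip_width: 0.0302
grip_force: 0.0
```

```bash
python3 t.py .592 -.016 .10
```

```text
pos [ 0.5934 -0.0151  0.1012] yaw -1.7043 delta [-0.0011 -0.0013  0.0012] f [0.3 0.2 0.3]
```

tcp_steps:
  deltas: [0,0,0,0,0,0,0,0,0,0,0,0,0,0,0,0,0,0,0,0]
  jaw: 0
  force: 10

```text
time: 14.52
position: [0.5888, -0.0149, 0.1009]
tool_rot: [0.753, 0.658, -0.003, -0.003]
ft_force: [-6.7, 0.4, 6.5]
grip_width: 0.0116
grip_force: 10.0
```

```bash
python3 t.py .592 -.016 .10
```

```text
pos [ 0.5888 -0.0149  0.1009] yaw -1.7042 delta [-0.0007  0.0033  0.0009] f [-6.7  0.4  6.5]
```

tcp_steps:
  deltas: [0,-0.004,0,0,0,-0.001,-0.006,0,0,-0.001,-0.005,0,0,0,0,0]
  jaw: 0
  force: 15

```text
time: 14.85
position: [0.5865, -0.0146, 0.1122]
tool_rot: [0.753, 0.658, -0.0, -0.0]
ft_force: [-0.7, 0.5, 0.5]
grip_width: 0.0108
grip_force: 15.0
```

tcp_steps:
  deltas: [0,-0.001,-0.006,0,0,-0.001,-0.0056,0,0,0,0,0]

```text
time: 15.1
position: [0.585, -0.0144, 0.1242]
tool_rot: [0.753, 0.658, 0.0, 0.0]
ft_force: [-1.4, 0.3, -0.1]
grip_width: 0.0111
grip_force: 15.0
```

tcp_steps:
  deltas: [0,0,-0.0114,0,0,0,-0.0114,0,0,0,0,0]

```text
time: 15.35
position: [0.585, -0.0144, 0.1484]
tool_rot: [0.753, 0.658, 0.0, 0.0]
ft_force: [-1.6, 0.3, 1.2]
grip_width: 0.0115
grip_force: 15.0
```

```bash
python3 - <<'E'
import cv2,numpy as np
from rig import robot
im=robot.camera("side")["img"].astype(int);r,g,b=im[...,0],im[...,1],im[...,2]
for y in range(180,240,2):
    print(y,"".join("R" if (r[y,x]>1.8*g[y,x] and r[y,x]>60) else "Y" if (r[y,x]>1.3*b[y,x] and g[y,x]>1.2*b[y,x] and r[y,x]>70) else "B" if b[y,x]>1.5*r[y,x] and b[y,x]>60 else "#" if r[y,x]<50 else "." for x in range(196,290)))
E
```

```text
180 BBB.................................................##......##..............##................
182 BBB.................................................###....###................................
184 BBBBBBB........................BBB...................##....###...........................#####
186 BBBBBBB............................BBBBBB............##....##............................#####
188 BBBBBB..............................BBBBBBBBBBB......###..###............................#####
190 BBBB...................BBBBBBB.....BBBBBBBBBBBBBBBBBB##...###............................#####
192 BBBB.................BBBBBBBBBBBBBBBBBBBBBBBBBBBBBBBB.....###...........................######
194 BBBB..............BBBBBBBBBBBBBBBBBBBBBBBBBBBBBBBBBB.....BB#............................######
196 BBBB............BBBBBBBBBBBBBBBBBBBBBBBBBBBBBBBBBBB...BBBBBBBBBBBBBBB..................#######
198 BBBB..........BBBBBBBBBBBBBBBBBBBBBBBBBBBBBBBBBBBB....BBBBBB
[... 1314 characters left out ...]
#######
226 BBBBBB....................................####......YYYYYYYYYY.............###################
228 BBBBBB....................................###........YYYYYYYYY............###################.
230 BBBBBB...................................##............YYYYYY...........####################..
232 BBBBBBB................................................................#####################..
234 BBBBBBB............................YY................................######################...
236 BBBBBBB...........................YYYY.............................########################...
238 BBBBBBB...........................YYYY...........................##########################...
```

tcp_steps:
  deltas: [0,0.002,-0.0112,0,0,0.002,-0.0112,0,0,0.004,-0.0107,0,0,0.004,-0.0107,0,0,0.0057,-0.0098,0,0,0.0057,-0.0098,0,0,0,0,0]

```text
time: 15.98
position: [0.6055, -0.017, 0.2106]
tool_rot: [0.753, 0.658, -0.002, -0.003]
ft_force: [-7.6, 1.7, 6.6]
grip_width: 0.0112
grip_force: 15.0
```

tcp_steps:
  deltas: [0,0.0073,-0.0087,0,0,0.0073,-0.0087,0,0,0.0088,-0.0073,0,0,0.0088,-0.0073,0,0,0,0,0,0,0,0,0]

```text
time: 16.48
position: [0.6343, -0.0208, 0.2437]
tool_rot: [0.753, 0.659, -0.004, -0.005]
ft_force: [-15.4, 2.4, 12.7]
grip_width: 0.0116
grip_force: 15.0
```

tcp_steps:
  deltas: [0,-0.004,-0.003,0,0,0,0,0]

```text
time: 16.65
position: [0.6347, -0.0209, 0.2444]
tool_rot: [0.753, 0.658, -0.001, -0.001]
ft_force: [-3.3, 0.0, -1.4]
grip_width: 0.0113
grip_force: 15.0
```

tcp_steps:
  deltas: [0,0,0,0,0,0,0,0,0,0,0,0,0,0,0,0]
  jaw: 0.024

```text
time: 16.98
position: [0.6375, -0.0217, 0.2452]
tool_rot: [0.753, 0.658, 0.001, 0.001]
ft_force: [-1.0, 0.3, -0.5]
grip_width: 0.023
grip_force: 0.0
```

```bash
python3 t.py .6 0 .3
```

```text
pos [ 0.6375 -0.0217  0.2452] yaw -1.705 delta [ 0.0165 -0.0399 -0.055 ] f [-1.   0.3 -0.5]
```

tcp_steps:
  deltas: [0,-0.002,0,0,0,0,-0.01,0,0,0,-0.01,0,0,0,-0.015,0,0,0,0,0]
  jaw: 0.026

```text
time: 17.4
position: [0.6366, -0.0215, 0.2838]
tool_rot: [0.753, 0.658, 0.003, 0.003]
ft_force: [0.6, 0.2, 1.1]
grip_width: 0.0256
grip_force: 0.0
```

tcp_steps:
  deltas: [0,0,-0.02,0,0,0,-0.02,0,0,-0.03,0,0,0,-0.03,0,0,0,-0.03,0,0,0,-0.03,0,0,0,0,0,0,0,0,0,0]

```text
time: 18.07
position: [0.5141, -0.0047, 0.3201]
tool_rot: [0.753, 0.658, 0.0, 0.0]
ft_force: [0.3, -0.1, 0.0]
grip_width: 0.026
grip_force: 0.0
```

```bash
python3 - <<'E'
import cv2,numpy as np
from rig import robot
for n,X,Y in(("side",(196,290),range(150,240,2)),("top",(180,280),range(125,225,2))):
  im=robot.camera(n)["img"].astype(int);r,g,b=im[...,0],im[...,1],im[...,2]
  for y in Y:
    print(y,"".join("R" if (r[y,x]>1.8*g[y,x] and r[y,x]>60) else "Y" if (r[y,x]>1.3*b[y,x] and g[y,x]>1.2*b[y,x] and r[y,x]>70) else "B" if b[y,x]>1.5*r[y,x] and b[y,x]>60 else "#" if r[y,x]<50 else "." for x in range(*X)))
E
```

```text
150 B...............................................................................#.............
152 B.............................................................................................
154 B.............................................................................................
156 B.............................................................................................
158 B.............................................................................................
160 B.............................................................................................
162 BB............................................................................................
164 BB....................BBB.....................................................................
166 BB...........
[... 8195 characters left out ...]
.............................#................#....###################
213 ..........................................................#.................#....###################
215 ...........................................................................#.....###################
217 ...........................................................................#########################
219 ............................................................................########################
221 ........................................................#................###########################
223 ..........................................................................##########################
```

```bash
python3 - <<'E'
from h import *
v=[.636,.0185,-.1335];W=lambda p:rz(v[2]).apply(p)+[v[0],v[1],0]
H=slope(.208,0,0)
for a in(0,20,40,50,60,70,75):
    t=np.radians(30+a); e=lambda y,L,n:H+[-L*np.cos(t)+0-n*np.sin(t)*-1*-1,y,0]+np.array([0,0,-L*np.sin(t)*1+n*np.cos(t)])
    # lid direction from hinge to free edge: initially (-cos30,-sin30); rotates up
    b=np.radians(210-a); d=np.array([np.cos(b),0,np.sin(b)]); nn=np.array([np.sin(b),0,-np.cos(b)]) 
    out=[proj(c,W(H+[0,y,0]+d*.16))[0].round() for y in(.1,-.1) for c in("top","side")]
    print(a,out,"handle",proj("top",W(H+[0,-.04,0]+d*.126+nn*-.034))[0].round(),proj("top",W(H+[0,-.04,0]+d*.126+nn*.034))[0].round())
E
python3 - <<'E'
import cv2
from rig import robot
cv2.imwrite("pics/end.png",robot.camera("top")["img"][...,::-1])
im=robot.camera("side")["img"].astype(int);r,g,b=im[...,0],im[...,1],im[...,2]
for y in range(90,170,2):
    print(y,"".join("B" if b[y,x]>1.3*r[y,x] and b[y,x]>60 else "#" if r[y,x]<50 else "." for x in range(190,290)))
E
```

```text
0 [array([193., 193.]), array([237., 233.]), array([261., 200.]), array([261., 207.])] handle [243. 183.] [240. 192.]
20 [array([189., 197.]), array([242., 220.]), array([260., 205.]), array([266., 196.])] handle [241. 190.] [239. 191.]
40 [array([185., 195.]), array([241., 205.]), array([261., 204.]), array([266., 181.])] handle [240. 192.] [239. 185.]
50 [array([183., 191.]), array([239., 196.]), array([261., 200.]), array([264., 174.])] handle [239. 191.] [239. 179.]
60 [array([181., 185.]), array([235., 189.]), array([261., 194.]), array([261., 167.])] handle [239. 189.] [239. 172.]
70 [array([180., 177.]), array([230., 181.]), array([262., 187.]), array([256., 160.])] handle [239. 185.] [240. 164.]
75 [array([180., 173.]), array([227., 178.]), array([263., 182.]), array([254., 157.])] handle [239. 182.] [240. 160.]
90 BB..................................................................................................
92 BBB.................................................................................................
94 BBB......................................................
[... 3226 characters left out ...]
......................................................................
158 BBBBBBBB............................................................................................
160 BBBBBBBB............................................................................................
162 BBBBBBBB............................................................................................
164 BBBBBBBB...................BBBBB....................................................................
166 BBBBBBBB...................BBB....................................B.................................
168 BBBBBBBBB....................................................BBBB...................................
```

```bash
sed -i 's/m=(((h.*/i=im.astype(int);m=((i[...,0]>1.6*i[...,1])\&(i[...,0]>1.5*i[...,2])\&(i[...,0]>55)).astype(float)/' v.py; python3 v.py; python3 t.py .5 0 .3
```

```text
side [257.32196162 218.67839851] 56.0 [256.28571429 217.        ]
0 [(0, np.float64(114.1)), (0.9, np.float64(88.2)), (1.1, np.float64(76.7)), (1.25, np.float64(76.4)), (1.35, np.float64(74.6)), (1.5, np.float64(72.9)), (1.6, np.float64(71.5))]
0.004 [(0, np.float64(120.9)), (0.9, np.float64(94.9)), (1.1, np.float64(81.9)), (1.25, np.float64(80.1)), (1.35, np.float64(76.9)), (1.5, np.float64(71.5)), (1.6, np.float64(70.4))]
0.008 [(0, np.float64(127.6)), (0.9, np.float64(102.7)), (1.1, np.float64(88.7)), (1.25, np.float64(84.3)), (1.35, np.float64(81.9)), (1.5, np.float64(76.3)), (1.6, np.float64(74.5))]
0.012 [(0, np.float64(133.4)), (0.9, np.float64(110.2)), (1.1, np.float64(96.7)), (1.25, np.float64(92.4)), (1.35, np.float64(87.1)), (1.5, np.float64(80.1)), (1.6, np.float64(77.3))]
[ 1.45117927 -0.00201972  0.00202592  0.00658784] 22.384313725490195
pos [ 0.5165 -0.0054  0.3194] yaw -1.7049 delta [ 0.0031 -0.0171  0.0194] f [-0.1  0.  -1.1]
```

```bash
python3 -c "
from rig import robot
print(robot.hand_in())"
```

```text
the job is handed in; nothing more can be done
None
```

I handed the job in at about 18 s of the 69 s allowed. By my image measurements the key is home, the lock is turned to about 1.45 rad, and the lid stands open about 1.2 rad on its own. The arm is clear and I never moved near the cup, bottle or timer, but the hand-in returned no verdict, so none of this is confirmed by the judge.

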